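# Walk the heating block round to the temperature-check fence

### The arm

A 6-joint arm with a two-finger parallel gripper is mounted at the origin on the work surface. World frame = base frame: x ahead of the robot, y to its left, z up, the work surface at z = 0. Lengths are in m, angles in degrees, forces in N, time in s.
With the tool pointing down it reaches from about 0.375 to 0.9 m from the base axis. Payload 3.1 kg.
Tool frame: the origin (TCP) lies at the very end of the fingers, on their centre line; the grasp point (between the pads) lies 19 mm behind it; z points along the fingers, y is the direction in which the jaws open and shut (so a half turn about z gives the same grasp; the last joint's range is limited). The gripper opens to 87 mm and grips with 3 to 60 N. Pads are 19 mm wide; open, the fingers measure 117 mm over their backs; the gripper's body (75 mm by 190 mm) begins 51 mm behind the grasp point.
Start: joints at [-87.405, 30.224, 82.088, -0, 67.689, -10.227], TCP at [0.139, -0.609, 0.223] pointing down, gripper open.
Joint ranges: [-176.69, 176.69], [-43.24, 126.21], [12.49, 139.97], [-82, 262], [0, 151.66], [-163.58, 163.58]. Speed limits (degrees/s): [159.86, 159.86, 180, 180, 180, 180].

### API

Orientations are given as a 3x3 rotation matrix whose columns are the frame's x, y, z axes.
In Python, from rig import bot gives the robot as it stands. The module is installed in compiled form; this text tells all that it offers.
- The arm moves only by the tool play_rows, never from a script. Its argument "targets" is a list of rows, each a list of 7 numbers: the closure, from 0 (fully open) to 1 (shut), then the shift along the world's x, y, z in m, then the turn, a rotation vector about the world's x, y, z in rad. A call has 1 to 12 rows; each row shifts and turns the commanded pose from where the row before left it; what a row does not reach is not made up. A row lasts 1/8 s, in which the tool goes at most 62.5 mm and 10.7 degrees, less where a joint would pass 70% of its speed; a pose out of reach is approached as far as the arm can. A call with a gripper value outside its range is refused whole. The fingers move at their own pace and stop on an object; the grip force is fixed at half the most. Time passes only in rows, so rows that do not move let the fingers close. It gives the time, the measured TCP pose, the force and the opening at its end, in the units of the state.
- bot.read_state(): the state, without advancing time (a new reading comes with each control period).
- bot.capture(name): name is "scene" or "top" or "wrist"; returns the picture (480x640x3 uint8, blue, green, red); there is no depth.
- bot.get_calibration(name): a dict with "fx", "fy", "cx", "cy" (pixels), "R" (3x3) and "t" (3): a world point X has camera coordinates R X + t. Camera axes: x right, y down, z forward; pixel columns grow to the right and rows downward; lengths in m; the calibration is good to about 2 mm. A picture is of the moment at which its call begins: read the wrist's pose just before it. get_calibration takes no time and is no camera call; for the wrist camera it gives the pose at the moment of the call.
- bot.hand_in(): hands the job in, once; it reports no verdict.
The state is a dict: "time_s": time; "joint_positions": joint angles; "qvel": joint speeds; "tau": joint torques, N m; "position": TCP position; "tcp_rot": TCP orientation; "force": force on the tool from outside, world axes, zero at the start; "moment": the same for the moment, N m; "opening": opening from 0.0 (shut) to 1.0 (fully open).
Only numpy, scipy, OpenCV 4.12 (cv2) and the standard library are available. Lean on these libraries where they do the work, as an engineer would, in place of code of your own. Each camera call takes 0.05 s, during which the arm holds its last target. There are 200 camera calls.

### The job

The heavy aluminium heating block sits askew on the lab bench. Pushing its corners with the fingertips, turn it round on the bench, clear of the steel fence, until its red face looks squarely at the fence; only then push it up until the red face lies flat against the fence, with the middle of that face no more than 25 mm to either side of the middle of the fence's blue mark. Never lift the block, leave the rack, bottle and jar alone, and take the hand away at the end.

Things in the scene. Friction and masses are not known exactly. Their poses are not given: they have to be found in the camera images.
- block: Solid aluminium dry-bath block, 90 (its x) x 120 (y) x 40 mm high, 0.75 to 0.97 kg, loose, slides with dry friction; wells are only drawn on its flat top. Origin: centre of underside, z up. Its +x side, 120 mm wide, is the red face; a red stripe runs along that top edge. Starts turned 45 to 92 degrees anticlockwise (from above) from facing the fence, its middle 140 to 170 mm before it.
- block_face (a point): Middle of the lower edge of the block's red face: 45 mm from the block's origin along its x, at bench height.
- fence: Fixed steel fence: bar 260 mm long (its y), 12 thick, 30 high; foot and blue housing (31 high) reach 62 mm behind. Origin: bench level, middle of the front face; x points into the fence, so the face is x = 0 and free bench x < 0. Blue mark, 20 mm wide, at y = 0. When the block faces it both x axes point the same way; flush, the block's origin is at x = -45 mm. Place and yaw (to 14 deg) vary.
- tube_rack: Blue tube rack with a few small capped tubes, 85 (x) by 125 (y) by 43 mm high, loose, to the left of the work. Origin at the centre of its underside. Leave alone.
- reagent_bottle: Clear glass bottle with white cap, 60 mm across and 120 mm tall, loose, to the right of the work. Origin at the centre of its underside. Leave alone.
- amber_jar: Amber jar with black lid, 54 mm across and 80 mm tall, loose, to the right of the work. Origin at the centre of its underside. Leave alone.
Mind the look-alikes: they are no part of the job. Of the things that look like the block, take the one that is farthest from the robot's base at the start.

How it is judged:
By the outcome, as a careful person would: the job done as asked, in the order asked, and still so for the second after the job is handed in, with the robot touching nothing.
It also fails if it takes over 67 s, if anything falls off the work surface, if the arm or the gripper's body presses on something with over 40 N, if the wrist force passes 120 N, or if a joint passes its speed limit or range.

## Working session

There is one attempt and no reset: what is moved stays moved. The work goes in short steps, Python scripts to look and compute and a tool call to move; the robot and the scene stay as the last step left them, time stands still between calls to the robot, and variables do not carry over. Pictures are saved under pics/ and viewed, about 8 in all and at most 12, crops included, and the job is handed in when it is done.

Besides the shell and the picture viewer there is one more tool, called after "Request:" by a JSON object that holds its "api" and its "payload". play_rows: Moves the arm, as the interface text tells. Its arguments: {"type":"object","properties":{"targets":{"type":"array","items":{"type":"array","items":{"type":"number"}}}},"required":["targets"]}

```bash
mkdir -p pics; cat > h.py <<'E'
import numpy as np, cv2
from rig import bot
def px2w(name,uv,z):
    c=bot.get_calibration(name);R=np.array(c["R"]);t=np.array(c["t"])
    o=-R.T@t
    out=[]
    for u,v in uv:
        d=R.T@np.array([(u-c["cx"])/c["fx"],(v-c["cy"])/c["fy"],1]);out.append(o+d*(z-o[2])/d[2])
    return np.array(out)
def w2px(name,P):
    c=bot.get_calibration(name);p=np.atleast_2d(P)@np.array(c["R"]).T+np.array(c["t"])
    return np.c_[c["fx"]*p[:,0]/p[:,2]+c["cx"],c["fy"]*p[:,1]/p[:,2]+c["cy"]]
E
python3 - <<'E'
from h import *
for n in("top","scene"): cv2.imwrite(f"pics/{n}0.png",bot.capture(n))
print(bot.read_state())
for n in("top","scene"):
    c=bot.get_calibration(n);print(n,-np.array(c["R"]).T@np.array(c["t"]),c)
E
```

```text
{'time_s': 0.1, 'joint_positions': array([-8.74057609e+01,  3.02741140e+01,  8.21496563e+01,  9.79336946e-04,
        6.76906576e+01, -1.02289093e+01]), 'qvel': array([ 0.09134184, -0.04399856, -0.21684328, -0.00373393,  0.06164735,
        0.06030462]), 'tau': array([ 2.16507301e-04, -4.40986204e+01, -1.77150947e+01,  6.35189423e-02,
        5.33880189e-02, -4.51941708e-05]), 'position': array([ 0.13869954, -0.6087276 ,  0.22166102]), 'tcp_rot': array([[ 9.75061223e-01,  2.21936040e-01, -7.45986964e-05],
       [ 2.21935743e-01, -9.75059251e-01,  1.99581079e-03],
       [ 3.70204194e-04, -1.96259383e-03, -9.99998006e-01]]), 'force': array([-0.38780042,  0.08782833, -0.40371893]), 'moment': array([-0.00834987,  0.0032748 ,  0.03199681]), 'opening': 0.9955912480085253}
top [ 4.55319555e-01 -7.48247822e-04  1.02746037e+00] {'fx': 439.1083840252868, 'fy': 439.1083840252868, 'cx': 317.76591058255246, 'cy': 238.5421617567897, 'R': array([[ 0.013968  , -0.9996746 , -0.0213444 ],
       [-0.9983872 , -0.01276893, -0.0553168 ],
       [ 0.05502626,  0.02208264, -0.99824069]]), 't': array([0.01482262, 0.51141148, 1.00061474])}
scene [ 0.89649516 -0.43120438  1.07466944] {'fx': 495.6892140846436, 'fy': 495.6892140846436, 'cx': 314.30432435329556, 'cy': 234.0925042246272, 'R': array([[ 0.78961893,  0.61339961, -0.01558425],
       [ 0.52388944, -0.68718129, -0.50331077],
       [-0.31943983,  0.38925928, -0.86396493]]), 't': array([-0.42664103, -0.22508723,  1.38270328])}
```

View pics/top0.png

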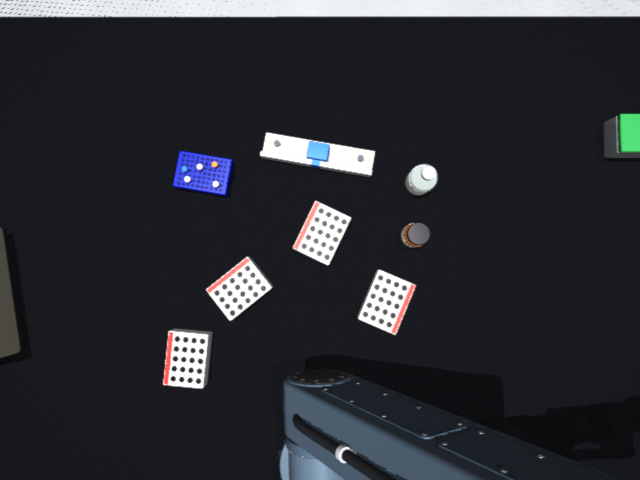

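View pics/scene0.png

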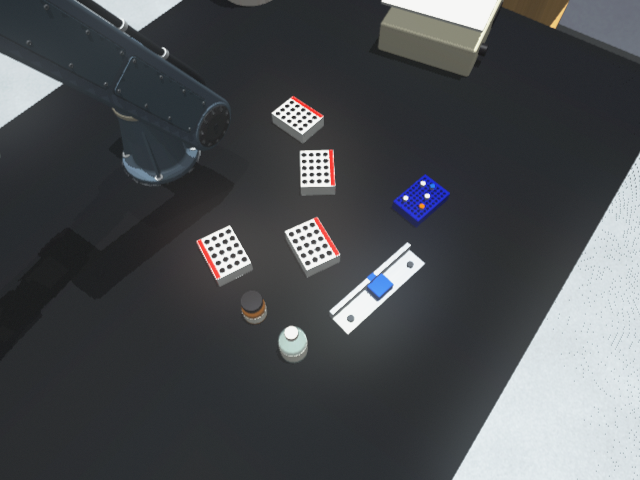

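The four look-alikes in the top view are at (322,233), (239,289), (188,359) and (387,302). The one at (322,233) is farthest from the base and sits just in front of the fence, so it fits the description. I'll confirm it with an enlarged crop and measurements.

```bash
cat >> h.py <<'E'
def blockpose(im,guess,name="top",r=0.11):
    """pose of block from its top face near the guess (world xy): metric warp of plane z=.04, 1 px = 0.5 mm"""
    S=2000.;g=np.array(guess);sq=np.array([[-r,-r],[-r,r],[r,r],[r,-r]])
    src=w2px(name,np.c_[g+sq,[.04]*4]).astype(np.float32)
    H=cv2.getPerspectiveTransform(src,((sq+r)*S).astype(np.float32))
    w=cv2.warpPerspective(im,H,(int(2*r*S),)*2).astype(int)
    b,gg,rr=w[...,0],w[...,1],w[...,2]
    red=(rr>120)&(gg<110)&(b<110); wh=(b>175)&(gg>175)&(rr>175)
    m=cv2.morphologyEx(((red|wh)*255).astype(np.uint8),cv2.MORPH_CLOSE,np.ones((15,15)))
    m=cv2.morphologyEx(m,cv2.MORPH_OPEN,np.ones((31,31)))
    n,l,st,ce=cv2.connectedComponentsWithStats(m)
    k=1+min(range(n-1),key=lambda i:np.hypot(*(ce[i+1]-r*S)))
    pts=np.argwhere(l==k)[:,::-1].astype(np.float32)
    (c,wh_,a)=cv2.minAreaRect(pts)
    rp=np.argwhere(red&(l==k))[:,::-1].mean(0)
    ctr=np.array(c)/S-r+g
    d=rp/S-r+g-ctr; box=cv2.boxPoints((c,wh_,a))
    e=[box[1]-box[0],box[2]-box[1]]; s=min(e,key=np.linalg.norm); s=s/np.linalg.norm(s)
    if s@d<0:s=-s
    return ctr,np.degrees(np.arctan2(s[1],s[0])),np.array(wh_)/S
E
python3 - <<'E'
from h import *
im=cv2.imread("pics/top0.png")
cv2.imwrite("pics/crop.png",cv2.resize(im[110:280,160:445],None,fx=2.8,fy=2.8,interpolation=cv2.INTER_CUBIC))
uv=[(322,233),(239,289),(188,359),(387,302)]
P=px2w("top",uv,.04);print(P,np.hypot(P[:,0],P[:,1]))
print(blockpose(im,P[0,:2]))
print(px2w("top",[(261,155),(372,174),(265,134),(375,151)],.03))
E
```

```text
[[ 0.52238283  0.01172626  0.04      ]
 [ 0.39394302  0.19652698  0.04      ]
 [ 0.23668679  0.30713097  0.04      ]
 [ 0.37017503 -0.13511664  0.04      ]] [0.52251443 0.44024306 0.38775001 0.39406353]
(array([0.5237988 , 0.01352191]), np.float32(65.06569), array([0.0924331 , 0.12049592]))
[[ 0.70157415  0.15494874  0.03      ]
 [ 0.65978485 -0.10073069  0.03      ]
 [ 0.75079144  0.1467121   0.03      ]
 [ 0.71313805 -0.10721602  0.03      ]]
```

View pics/crop.png

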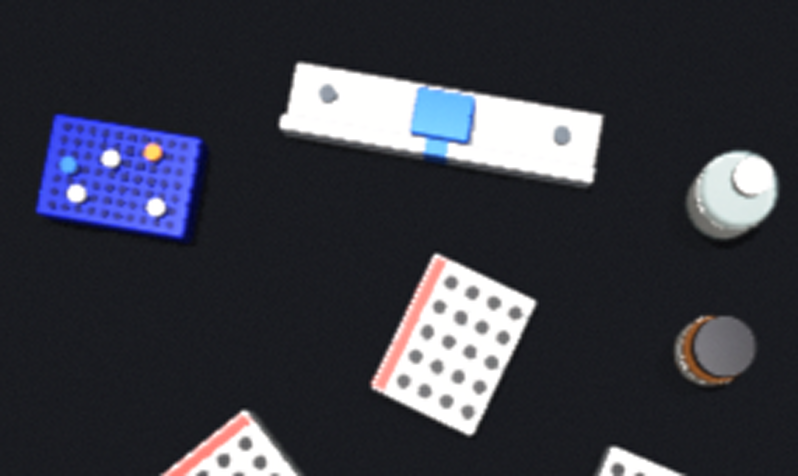

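The target is confirmed: the block at (322,233) is nearest the fence, with its stripe on the left. It measures 92x120 mm at yaw about 65°. Next I'll measure the fence more precisely.

```bash
python3 - <<'E'
from h import *
im=cv2.imread("pics/top0.png").astype(float)
pts=[]
for u in list(range(268,306))+list(range(326,366)):
    g=im[:,u,:].max(1); v0=154.5+(u-261)*.18
    vs=np.arange(int(v0)-8,int(v0)+10); p=g[vs]
    for i in range(len(vs)-1,0,-1):
        if p[i]<100<=p[i-1]: pts.append((u,vs[i-1]+(p[i-1]-100)/(p[i-1]-p[i])));break
W=px2w("top",pts,0.)[:,:2]
vx,vy,x0,y0=cv2.fitLine(W.astype(np.float32),cv2.DIST_HUBER,0,.01,.01).ravel()
res=(W-[x0,y0])@[-vy,vx];print("res",res.std(),abs(res).max())
d=np.array([vx,vy])*np.sign(vy);yaw=np.degrees(np.arctan2(-d[0],d[1]));print("fence yaw",yaw,"pt",x0,y0)
print(im[163,305:330].astype(int)[:, [0,2]].tolist())
def on(u,v):
    w=px2w("top",[(u,v)],0.)[0,:2];return np.array([x0,y0])+d*((w-[x0,y0])@d)
print("ends",on(260.5,155.5),on(371.5,175.5),np.linalg.norm(on(260.5,155.5)-on(371.5,175.5)))
print("jar,bottle",px2w("top",[(418,234)],.08),px2w("top",[(427,173)],.12))
print("mark cands",[on(u,163) for u in(313,315.5,318)])
E
```

```text
res 0.0003623857680195112 0.0006224213410585753
fence yaw -9.528098 pt 0.68324816 0.026931811
[[194, 191], [237, 236], [253, 253], [254, 254], [254, 254], [254, 254], [254, 222], [254, 137], [254, 124], [254, 124], [254, 124], [254, 124], [254, 125], [254, 124], [253, 164], [254, 252], [254, 255], [254, 255], [254, 255], [254, 255], [254, 255], [254, 255], [254, 255], [254, 255], [254, 255]]
ends [0.70577328 0.1611323 ] [ 0.66153185 -0.10244998] 0.2672693768802235
jar,bottle [[ 0.52009587 -0.19540995  0.08      ]] [[ 0.64452818 -0.2056132   0.12      ]]
mark cands [array([0.68489962, 0.03677087]), array([0.68393472, 0.03102221]), array([0.68297006, 0.02527495])]
```

Request:
{"api": "play_rows", "payload": {"targets": [[0,0.02965,0.0466,0,0,0,0.076],[0,0.02965,0.0466,0,0,0,0.076],[0,0.02965,0.0466,0,0,0,0.076],[0,0.02965,0.0466,0,0,0,0.076],[0,0.02965,0.0466,0,0,0,0.076],[0,0.02965,0.0466,0,0,0,0.076],[0,0.02965,0.0466,0,0,0,0.076],[0,0.02965,0.0466,0,0,0,0.076],[0,0.02965,0.0466,0,0,0,0.076],[0,0.02965,0.0466,0,0,0,0.076],[0,0.02965,0.0466,0,0,0,0.076],[0,0.02965,0.0466,0,0,0,0.076]]}}

```text
time_s: 1.6
position: [0.4952, -0.0485, 0.2224]
tcp_rot: [[0.419, 0.908, -0.0], [0.908, -0.419, -0.0], [-0.0, -0.0, -1.0]]
force: [-0.0, -0.2, -0.3]
opening: 1.002
```

Request:
{"api": "play_rows", "payload": {"targets": [[0,0,0,-0.03,0,0,0],[0,0,0,-0.03,0,0,0],[0,0,0,-0.03,0,0,0]]}}

```text
time_s: 1.98
position: [0.4945, -0.0497, 0.1316]
tcp_rot: [[0.421, 0.907, -0.0], [0.907, -0.421, -0.0], [-0.0, -0.0, -1.0]]
force: [0.6, -0.2, 0.6]
opening: 1.002
```

```bash
python3 - <<'E'
from h import *
s=bot.read_state();print(s["position"],np.degrees(np.arctan2(s["tcp_rot"][1,0],s["tcp_rot"][0,0])),s["tcp_rot"][:,2])
im=bot.capture("wrist");c=bot.get_calibration("wrist")
cv2.imwrite("pics/w1.png",im);cv2.imwrite("pics/t1.png",bot.capture("top"))
E
```

```text
[ 0.49450419 -0.04971744  0.13155176] 65.12892484280707 [-2.64350360e-05 -1.60763707e-05 -1.00000000e+00]
```

View pics/w1.png

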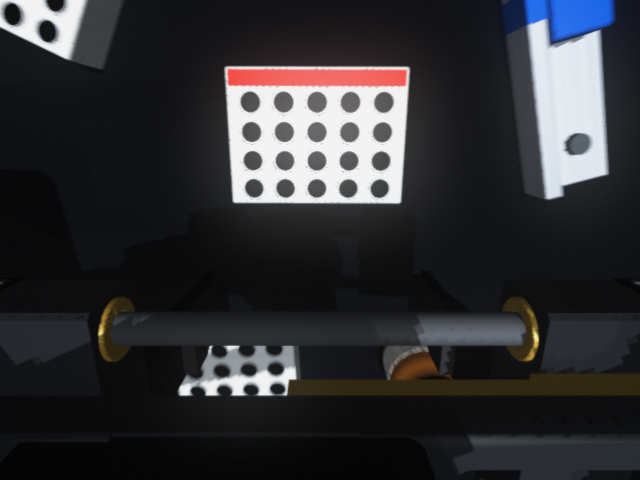

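The wrist view shows the block squarely ahead, with its near edge at (233,203)–(401,203) and the red stripe on the far edge at (225,67)–(410,67). I'll check the corners against the model.

```bash
python3 - <<'E'
from h import *
P=px2w("wrist",[(233,203),(401,203),(410,67),(225,67)],.04);print(P,P.mean(0))
e=P[2]-P[1]+P[3]-P[0];print(np.degrees(np.arctan2(e[1],e[0])),[np.linalg.norm(P[i]-P[i-1]) for i in range(4)])
E
```

```text
[[ 4.48297516e-01 -5.06787952e-04  4.00000000e-02]
 [ 5.55270862e-01 -4.98127877e-02  4.00000000e-02]
 [ 5.92302316e-01  2.95178659e-02  4.00000000e-02]
 [ 4.85641457e-01  7.90373489e-02  4.00000000e-02]] [0.52037804 0.01455891 0.04      ]
64.91390006510642 [np.float64(0.08787399863683004), np.float64(0.11778955135745578), np.float64(0.0875481648540562), np.float64(0.11759556969283567)]
```

Request:
{"api": "play_rows", "payload": {"targets": [[0,0,0,-0.03,0,0,0],[0,0,0,-0.03,0,0,0],[0,0,0,-0.03,0,0,0],[0,0,0,-0.0185,0,0,0],[0,0,0,-0.008,0,0,0],[0,0.0021,0.0045,0,0,0,0],[0,0.0021,0.0045,0,0,0,0],[0,0,0,0,0,0,0]]}}

```text
time_s: 3.08
position: [0.4995, -0.0409, 0.0169]
tcp_rot: [[0.421, 0.907, 0.002], [0.907, -0.421, -0.001], [0.0, 0.002, -1.0]]
force: [0.0, 0.0, -0.5]
opening: 1.001
```

Request:
{"api": "play_rows", "payload": {"targets": [[0,0.0006,0.0014,0,0,0,0],[0,0.0006,0.0014,0,0,0,0],[0,0.0006,0.0014,0,0,0,0],[0,0,0,0,0,0,0]]}}

```text
time_s: 3.58
position: [0.5006, -0.037, 0.0161]
tcp_rot: [[0.421, 0.907, 0.0], [0.907, -0.421, -0.0], [-0.0, 0.0, -1.0]]
force: [-0.2, 0.6, 0.0]
opening: 1.001
```

```bash
cat >> h.py <<'E'
def rot_rows(T,C,deg,n):
    T=np.array(T);C=np.array(C);d=np.radians(deg/n)
    for i in range(n):
        R=lambda a:np.array([[np.cos(a),-np.sin(a)],[np.sin(a),np.cos(a)]])
        s=C+R(d)@(T-C)-T;T=T+s;print([0,round(s[0],4),round(s[1],4),0,0,0,round(d,4)],end=", ")
    print(T)
E
python3 -c "
from h import *
rot_rows((.5005,-.0365),(.5675,-.007),-36,12)"
```

```text
[0, np.float64(-0.0015), np.float64(0.0035), 0, 0, 0, np.float64(-0.0524)], [0, np.float64(-0.0013), np.float64(0.0036), 0, 0, 0, np.float64(-0.0524)], [0, np.float64(-0.0011), np.float64(0.0037), 0, 0, 0, np.float64(-0.0524)], [0, np.float64(-0.0009), np.float64(0.0037), 0, 0, 0, np.float64(-0.0524)], [0, np.float64(-0.0007), np.float64(0.0038), 0, 0, 0, np.float64(-0.0524)], [0, np.float64(-0.0005), np.float64(0.0038), 0, 0, 0, np.float64(-0.0524)], [0, np.float64(-0.0003), np.float64(0.0038), 0, 0, 0, np.float64(-0.0524)], [0, np.float64(-0.0001), np.float64(0.0038), 0, 0, 0, np.float64(-0.0524)], [0, np.float64(0.0001), np.float64(0.0038), 0, 0, 0, np.float64(-0.0524)], [0, np.float64(0.0003), np.float64(0.0038), 0, 0, 0, np.float64(-0.0524)], [0, np.float64(0.0005), np.float64(0.0038), 0, 0, 0, np.float64(-0.0524)], [0, np.float64(0.0007), np.float64(0.0038), 0, 0, 0, np.float64(-0.0524)], [0.4959562  0.00851561]
```

Request:
{"api": "play_rows", "payload": {"targets": [[0,-0.0015,0.0035,0,0,0,-0.0524],[0,-0.0013,0.0036,0,0,0,-0.0524],[0,-0.0011,0.0037,0,0,0,-0.0524],[0,-0.0009,0.0037,0,0,0,-0.0524],[0,-0.0007,0.0038,0,0,0,-0.0524],[0,-0.0005,0.0038,0,0,0,-0.0524],[0,-0.0003,0.0038,0,0,0,-0.0524],[0,-0.0001,0.0038,0,0,0,-0.0524],[0,0.0001,0.0038,0,0,0,-0.0524],[0,0.0003,0.0038,0,0,0,-0.0524],[0,0.0005,0.0038,0,0,0,-0.0524],[0,0.0007,0.0038,0,0,0,-0.0524]]}}

```text
time_s: 5.08
position: [0.492, 0.008, 0.0159]
tcp_rot: [[0.874, 0.486, -0.008], [0.486, -0.874, 0.0], [-0.007, -0.004, -1.0]]
force: [-5.8, -3.2, 5.6]
opening: 1.0
```

```bash
python3 - <<'E'
from h import *
s=bot.read_state();print(s["position"],np.degrees(np.arctan2(s["tcp_rot"][1,0],s["tcp_rot"][0,0])))
cv2.imwrite("pics/w2.png",np.vstack([bot.capture("wrist")]));cv2.imwrite("pics/t2.png",bot.capture("top"))
a=cv2.imread("pics/w2.png");b=cv2.imread("pics/t2.png")[110:290,160:440]
cv2.imwrite("pics/c2.png",np.hstack([cv2.resize(a,(400,300)),cv2.resize(b,(400,300))]))
E
```

```text
[0.49204218 0.00800239 0.01586943] 29.089377256319175
```

View pics/c2.png

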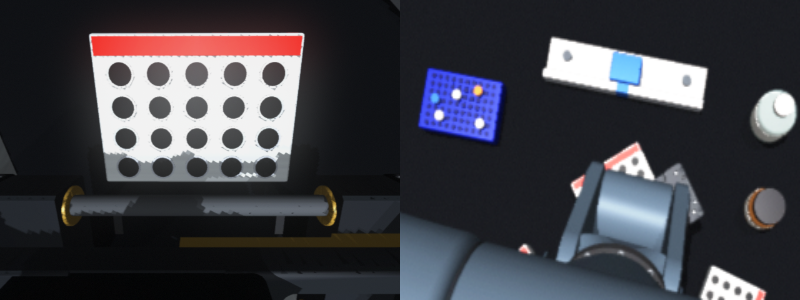

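The wrist half shows the block still square against both fingers. The top half shows the red face turning toward the fence, well clear of it. I'll continue the rotation.

```bash
python3 -c "
from h import *
rot_rows((.4960,.0085),(.5675,-.007),-38.6,12)
P=px2w('wrist',[(171,290),(461,290),(486,54),(144,54)],.04);print(P,P.mean(0))
e=P[2]-P[1]+P[3]-P[0];print(np.degrees(np.arctan2(e[1],e[0])))"|sed 's/np.float64//g'
```

```text
[0, (0.001), (0.004), 0, 0, 0, (-0.0561)], [0, (0.0012), (0.0039), 0, 0, 0, (-0.0561)], [0, (0.0014), (0.0039), 0, 0, 0, (-0.0561)], [0, (0.0016), (0.0038), 0, 0, 0, (-0.0561)], [0, (0.0018), (0.0037), 0, 0, 0, (-0.0561)], [0, (0.002), (0.0036), 0, 0, 0, (-0.0561)], [0, (0.0022), (0.0034), 0, 0, 0, (-0.0561)], [0, (0.0024), (0.0033), 0, 0, 0, (-0.0561)], [0, (0.0026), (0.0032), 0, 0, 0, (-0.0561)], [0, (0.0028), (0.003), 0, 0, 0, (-0.0561)], [0, (0.003), (0.0029), 0, 0, 0, (-0.0561)], [0, (0.0031), (0.0027), 0, 0, 0, (-0.0561)], [0.52129142 0.04972096]
[[ 0.47315075  0.06671339  0.04      ]
 [ 0.53146102 -0.03752273  0.04      ]
 [ 0.60817508  0.00631925  0.04      ]
 [ 0.55095646  0.109335    0.04      ]] [0.54093583 0.03621123 0.04      ]
29.229774283992672
```

Request:
{"api": "play_rows", "payload": {"targets": [[0,0.001,0.004,0,0,0,-0.0561],[0,0.0012,0.0039,0,0,0,-0.0561],[0,0.0014,0.0039,0,0,0,-0.0561],[0,0.0016,0.0038,0,0,0,-0.0561],[0,0.0018,0.0037,0,0,0,-0.0561],[0,0.002,0.0036,0,0,0,-0.0561],[0,0.0022,0.0034,0,0,0,-0.0561],[0,0.0024,0.0033,0,0,0,-0.0561],[0,0.0026,0.0032,0,0,0,-0.0561],[0,0.0028,0.003,0,0,0,-0.0561],[0,0.003,0.0029,0,0,0,-0.0561],[0,0.0031,0.0027,0,0,0,-0.0561]]}}

```text
time_s: 6.68
position: [0.514, 0.0505, 0.0156]
tcp_rot: [[0.986, -0.165, -0.014], [-0.165, -0.986, 0.002], [-0.014, 0.001, -1.0]]
force: [-8.2, 1.2, 5.7]
opening: 1.002
```

Request:
{"api": "play_rows", "payload": {"targets": [[0,0,0,0,0,0,0],[0,0,0,0,0,0,0]]}}

```text
time_s: 6.92
position: [0.5149, 0.0506, 0.0155]
tcp_rot: [[0.986, -0.166, -0.012], [-0.166, -0.986, 0.002], [-0.012, -0.0, -1.0]]
force: [-7.5, 2.5, 4.7]
opening: 0.996
```

```bash
python3 - <<'E'
from h import *
s=bot.read_state();print(s["position"],np.degrees(np.arctan2(s["tcp_rot"][1,0],s["tcp_rot"][0,0])),s["force"])
a=bot.capture("wrist");cv2.imwrite("pics/w3.png",a)
c=blockpose(a,(.575,.045),"wrist",.12);print(c)
m=np.array([.6838,.030]);y=np.radians(-9.5);d=c[0]-m
print("fence frame",d@[np.cos(y),np.sin(y)],d@[-np.sin(y),np.cos(y)])
E
```

```text
[0.51492648 0.05063042 0.01549073] -9.569219307493794 [-7.5117255   2.4612914   4.72729156]
(array([0.60725, 0.0445 ]), np.float32(0.0), array([0.02  , 0.0155]))
fence frame -0.0778933530826549 0.0016667469936549797
```

View pics/w3.png

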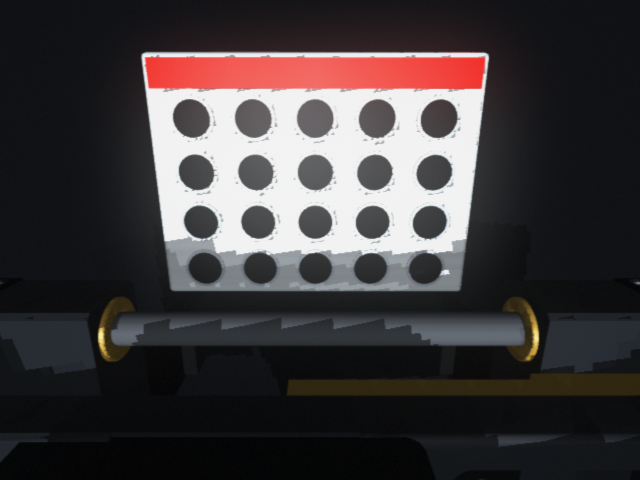

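The wrist view shows the block square to both fingers, with corners at (170,291), (461,291), (488,54) and (142,54). Before pushing it up I'll back off and raise the hand to check it against the fence.

Request:
{"api": "play_rows", "payload": {"targets": [[0,-0.0148,0.0025,0,0,0,0],[0,-0.0148,0.0025,0,0,0,0],[0,0,0,0.04,0,0,0],[0,0,0,0.05,0,0,0],[0,0,0,0.05,0,0,0],[0,0,0,0.04,0,0,0],[0,0,0,0,0,0,0],[0,0,0,0,0,0,0]]}}

```text
time_s: 7.98
position: [0.4901, 0.0544, 0.1954]
tcp_rot: [[0.986, -0.165, -0.001], [-0.165, -0.986, 0.0], [-0.001, 0.0, -1.0]]
force: [-0.3, -0.3, -0.1]
opening: 0.998
```

```bash
python3 - <<'E'
from h import *
s=bot.read_state();print(s["position"],np.degrees(np.arctan2(s["tcp_rot"][1,0],s["tcp_rot"][0,0])),s["force"])
a=bot.capture("wrist");cv2.imwrite("pics/w4.png",a)
E
```

```text
[0.49009014 0.05441948 0.1953818 ] -9.522524987263896 [-0.26085862 -0.3407561  -0.0955844 ]
```

View pics/w4.png

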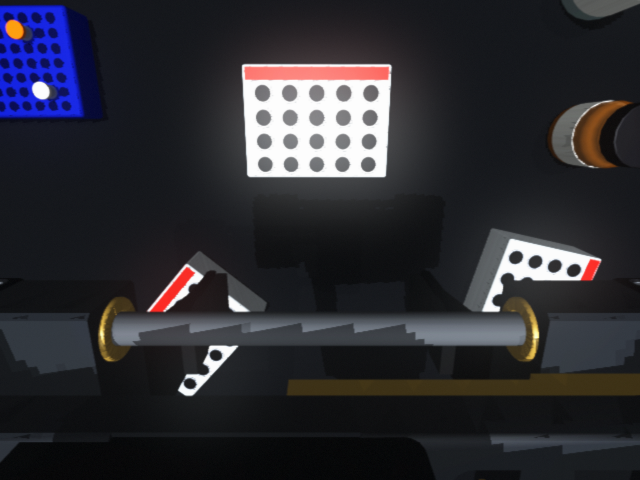

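```bash
python3 - <<'E'
from h import *
a=cv2.imread("pics/w4.png").astype(int)
# subpixel fit of near edge and far edge rows
def row(u,lo,hi,fall):
    g=a[lo:hi,u,2];i=[k for k in range(len(g)-1) if (g[k]>=128>g[k+1] if fall else g[k]<128<=g[k+1])]
    k=i[-1] if fall else i[0];return lo+k+(128-g[k])/(g[k+1]-g[k])
N=[(u,row(u,170,190,1)) for u in range(255,381,5)];F=[(u,row(u,55,75,0)) for u in range(250,386,5)]
yaw=[]
for L in(N,F):
    W=px2w("wrist",L,.04)[:,:2].astype(np.float32);vx,vy,*_=cv2.fitLine(W,cv2.DIST_HUBER,0,.01,.01).ravel();s=np.sign(vy);yaw.append(np.degrees(np.arctan2(-vx*s,vy*s)))
print(yaw)
P=px2w("wrist",[(248,177),(386,177),(391,65),(242,65)],.04);c=P.mean(0)[:2]
m=np.array([.6838,.030]);y=np.radians(-9.5);d=c-m
print(c,"fence frame",d@[np.cos(y),np.sin(y)],d@[-np.sin(y),np.cos(y)])
E
```

```text
[np.float32(-9.507765), np.float32(-9.482179)]
[0.56938304 0.04217128] fence frame -0.1148566442288808 -0.006879883464340438
```

The block's measured yaw is -9.5° and the fence's is -9.5°, so it is square. The red face is 70 mm from the fence and 7 mm to the side of the mark. Now I'll push it up with both fingers.

Request:
{"api": "play_rows", "payload": {"targets": [[0,0,0,-0.045,0,0,0],[0,0,0,-0.045,0,0,0],[0,0,0,-0.045,0,0,0],[0,0,0,-0.033,0,0,0],[0,0,0,-0.012,0,0,0],[0,0.0099,-0.0017,0,0,0,0],[0,0.0099,-0.0017,0,0,0,0],[0,0.0049,-0.0008,0,0,0,0],[0,0.0049,-0.0008,0,0,0,0],[0,0.0049,-0.0008,0,0,0,0],[0,0.0049,-0.0008,0,0,0,0]]}}

```text
time_s: 9.4
position: [0.5236, 0.049, 0.0166]
tcp_rot: [[0.986, -0.165, -0.014], [-0.165, -0.986, 0.002], [-0.014, 0.001, -1.0]]
force: [-10.6, 2.1, 7.3]
opening: 0.999
```

Request:
{"api": "play_rows", "payload": {"targets": [[0,0.0049,-0.0008,0,0,0,0],[0,0.0049,-0.0008,0,0,0,0],[0,0.0049,-0.0008,0,0,0,0],[0,0.0049,-0.0008,0,0,0,0],[0,0.0049,-0.0008,0,0,0,0],[0,0.0049,-0.0008,0,0,0,0],[0,0.0049,-0.0008,0,0,0,0],[0,0.0049,-0.0008,0,0,0,0],[0,0.003,-0.0005,0,0,0,0]]}}

```text
time_s: 10.52
position: [0.5674, 0.0419, 0.0166]
tcp_rot: [[0.986, -0.165, -0.011], [-0.165, -0.986, 0.001], [-0.011, 0.0, -1.0]]
force: [-9.5, 0.5, 6.8]
opening: 0.997
```

Request:
{"api": "play_rows", "payload": {"targets": [[0,0.003,-0.0005,0,0,0,0],[0,0.003,-0.0005,0,0,0,0],[0,0.003,-0.0005,0,0,0,0],[0,0.003,-0.0005,0,0,0,0],[0,0.002,-0.0003,0,0,0,0]]}}

```text
time_s: 11.15
position: [0.5781, 0.0402, 0.0166]
tcp_rot: [[0.986, -0.165, -0.018], [-0.165, -0.986, 0.002], [-0.018, 0.001, -1.0]]
force: [-14.8, 2.6, 12.3]
opening: 1.0
```

Request:
{"api": "play_rows", "payload": {"targets": [[0,0.002,-0.0003,0,0,0,0],[0,0.002,-0.0003,0,0,0,0],[0,0.002,-0.0003,0,0,0,0]]}}

```text
time_s: 11.52
position: [0.578, 0.0402, 0.0164]
tcp_rot: [[0.986, -0.165, -0.031], [-0.165, -0.986, 0.004], [-0.031, 0.001, -1.0]]
force: [-23.0, 1.6, 19.6]
opening: 0.999
```

Motion has stopped and the force has risen to 23 N, so the block is against the fence. I'll press briefly, back off level, raise the hand, move it clear and look.

Request:
{"api": "play_rows", "payload": {"targets": [[0,0.002,-0.0003,0,0,0,0],[0,0,0,0,0,0,0],[0,-0.006,0.001,0,0,0,0],[0,-0.01,0.0017,0,0,0,0],[0,-0.02,0.0034,0,0,0,0],[0,-0.02,0.0034,0,0,0,0],[0,0,0,0.05,0,0,0],[0,0,0,0.06,0,0,0],[0,0,0,0.06,0,0,0],[0,-0.03,-0.03,0.03,0,0,0],[0,-0.03,-0.04,0,0,0,0],[0,-0.02,-0.05,0,0,0,0]]}}

```text
time_s: 13.02
position: [0.459, -0.0741, 0.218]
tcp_rot: [[0.987, -0.163, 0.005], [-0.163, -0.987, -0.002], [0.005, 0.001, -1.0]]
force: [1.4, -0.3, 0.4]
opening: 0.996
```

Request:
{"api": "play_rows", "payload": {"targets": [[0,-0.01,-0.06,0,0,0,0],[0,-0.01,-0.06,0,0,0,0],[0,-0.02,-0.05,0,0,0,0],[0,-0.03,-0.05,0,0,0,0],[0,-0.03,-0.05,0,0,0,0],[0,-0.03,-0.05,0,0,0,0],[0,-0.03,-0.05,0,0,0,0],[0,0,0,0,0,0,0]]}}

```text
time_s: 14.02
position: [0.2973, -0.4487, 0.2174]
tcp_rot: [[0.985, -0.171, 0.002], [-0.171, -0.985, -0.007], [0.003, 0.006, -1.0]]
force: [0.1, 0.6, -0.2]
opening: 1.004
```

```bash
python3 - <<'E'
from h import *
s=bot.read_state();print(s["position"],s["force"])
a=bot.capture("top");cv2.imwrite("pics/t5.png",a)
b=bot.capture("scene");cv2.imwrite("pics/s5.png",b)
cv2.imwrite("pics/c5.png",np.vstack([cv2.resize(a[110:250,160:445],(600,295),interpolation=cv2.INTER_CUBIC),cv2.resize(b[190:330,250:535],(600,295),interpolation=cv2.INTER_CUBIC)]))
E
```

```text
[ 0.29727802 -0.44870807  0.21737234] [ 0.13479437  0.61738442 -0.18053366]
```

View pics/c5.png

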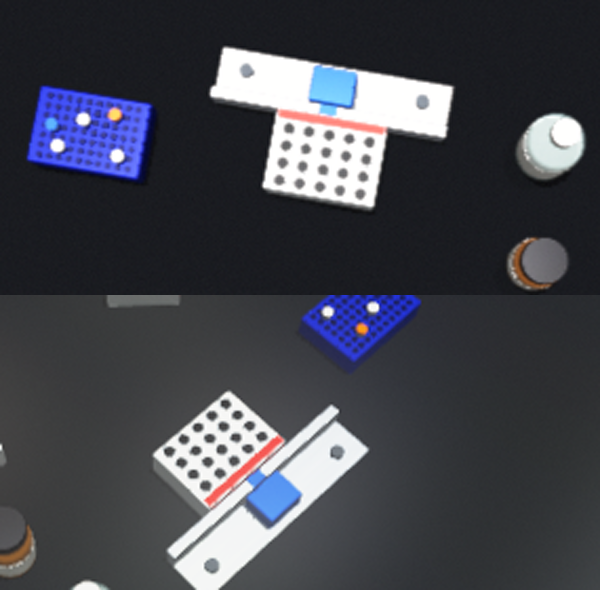

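The block is up against the fence, with its red edge at (279,112)–(386,130) and the mark at about (328,108). I'll check flatness and offset numerically.

```bash
python3 - <<'E'
from h import *
m=np.array([.6838,.030]);y=np.radians(-9.53);fx=np.array([np.cos(y),np.sin(y)]);fy=np.array([-fx[1],fx[0]])
for n,f in(("top","t5"),("scene","s5")):
    a=cv2.imread(f"pics/{f}.png").astype(int);red=(a[...,2]>120)&(a[...,1]<150)&(a[...,2]-a[...,1]>70)
    vu=np.argwhere(red);W=px2w(n,vu[:,::-1],.04)[:,:2]-m;q=np.c_[W@fx,W@fy];q=q[(abs(q[:,0])<.04)&(abs(q[:,1])<.09)]
    vx,vy,x0,y0=cv2.fitLine(q.astype(np.float32),cv2.DIST_L2,0,.01,.01).ravel()
    print(n,len(q),"stripe angle rel fence",np.degrees(np.arctan2(-vx*np.sign(vy),abs(vy))),"stripe x range",np.percentile(q[:,0],[2,50,98]),"y mid",(q[:,1].min()+q[:,1].max())/2, np.ptp(q[:,1]))
# gap in scene view: profile across bar/stripe at three places
b=cv2.imread("pics/s5.png")
for yy in(-.045,0.01,.04):
    P=[np.r_[m+fx*x+fy*yy,.035] for x in np.arange(-.014,.014,.002)]
    print(yy,[b[int(round(v)),int(round(u))].tolist() for u,v in w2px("scene",P)])
E
```

```text
top 118 stripe angle rel fence 0.36476374 stripe x range [-0.01389187 -0.01101385 -0.00830806] y mid -0.006991776596954262 0.11075555559101122
scene 162 stripe angle rel fence 0.28448167 stripe x range [-0.01637283 -0.0120954  -0.00827266] y mid -0.005554765361857006 0.11567191953140774
-0.045 [[88, 94, 246], [103, 108, 246], [103, 108, 246], [225, 227, 244], [214, 214, 213], [130, 128, 145], [245, 244, 243], [245, 244, 243], [245, 245, 244], [245, 245, 244], [245, 245, 244], [220, 222, 216], [220, 222, 216], [123, 120, 117]]
0.01 [[88, 92, 246], [88, 92, 246], [158, 163, 246], [217, 219, 242], [196, 196, 197], [131, 129, 146], [198, 176, 173], [245, 245, 243], [245, 245, 243], [243, 237, 230], [244, 244, 242], [187, 180, 174], [187, 180, 174], [224, 136, 92]]
0.04 [[83, 88, 246], [83, 88, 246], [156, 161, 246], [156, 161, 246], [193, 193, 193], [123, 122, 142], [220, 218, 219], [245, 244, 242], [245, 244, 242], [245, 244, 242], [244, 243, 240], [231, 227, 222], [183, 178, 172], [125, 121, 118]]
```

Both cameras put the block about 5 mm short of my assumed fence line. My fence edge was computed at z=0, which gave a length of 267 mm. Taken as the bar's top edge at z=0.03 it gives 260 mm, the true length, and puts the face about 6.6 mm nearer. That also agrees with where the tool stopped, so the block is flush. I'll recheck with this correction, check that the other objects haven't moved, and hand in.

```bash
python3 - <<'E'
from h import *
e=px2w("top",[(260.5,155.5),(371.5,175.5),(315.3,164)],.03)[:,:2];print("len",np.linalg.norm(e[0]-e[1]))
d=(e[0]-e[1])/np.linalg.norm(e[0]-e[1]);fx=np.array([d[1],-d[0]])
a=cv2.imread("pics/t5.png").astype(int);red=(a[...,2]>120)&(a[...,1]<150)&(a[...,2]-a[...,1]>70)
W=px2w("top",np.argwhere(red)[:,::-1],.04)[:,:2]-e[2];q=np.c_[W@fx,W@d];q=q[(abs(q[:,0])<.04)&(abs(q[:,1])<.09)]
print("stripe x (flush: about -12..-1.5, mid -6.5)",np.median(q[:,0]),"lateral",(q[:,1].min()+q[:,1].max())/2)
t0=cv2.imread("pics/top0.png");t5=cv2.imread("pics/t5.png")
for n,(x0,x1,y0,y1) in dict(rack=(168,238,145,200),bottle=(402,442,160,200),jar=(398,435,218,252),blk2=(200,275,255,322),blk3=(160,215,325,392),blk4=(355,420,266,338)).items(): print(n,cv2.absdiff(t0[y0:y1,x0:x1],t5[y0:y1,x0:x1]).mean())
bot.hand_in()
E
```

```text
len 0.25946814831043874
stripe x (flush: about -12..-1.5, mid -6.5) -0.009067159174673725 lateral -0.006084325990826971
rack 0.9795670995670995
bottle 0.8620833333333333
jar 1.0400105988341282
blk2 0.7850746268656716
blk3 0.6648575305291723
blk4 0.7547008547008547
the job is handed in; nothing more can be done
```

I turned the target block about 75° on the bench, using both open fingertips on its back face. Before pushing it up, I checked that it was square: block and fence both measured a yaw of -9.5°, with the red face about 65–70 mm clear. I then pushed it up until it stopped against the fence (about 23 N at the last reading, then one more small press), withdrew the hand and handed the job in at about 14 s.

- **Sideways position:** the middle of the red face is about 6 mm from the middle of the blue mark; the limit is 25 mm.
- **Flatness:** both cameras show the red stripe within about 0.3–0.4° of the fence line.
- **Other objects:** the rack, bottle, jar and the three look-alike blocks look unmoved, with only image-noise differences in the top view.

**Check that disagreed:** the cameras first put the block about 5 mm short of the fence. I had taken the visible fence edge as being at bench level, but it was the top of the bar: at 30 mm height its length comes out at 259.5 mm, close to the true 260 mm. With that correction the stripe still reads about 2.5 mm short of flush. I put that down to camera and pixel error, because the block stopped moving while the push force kept rising.

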